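Hang the nesting ticket trays on the sprung counter hook

TASK

Hang the three plastic ticket trays from the rack on the sprung hook so that they nest: the large blue one first, then the medium yellow, then the small white one in front, each with its hole over the bar, resting on the bar and pushed snugly into the tray behind it. Press the stack back against the spring pad so that the last tray also drops in behind the hook's upturned lip and stays held there when you let go. Go gently: the bar is only hand-clamped, so feel for it, do not drive the pad onto its back stop or lean hard on the hook, and leave everything else on the counter where it is.

Things in the scene. Friction and masses are not known exactly. Their poses are not given: they have to be found in the camera images.
- hook: Fixed hook stand: dark base plate, blue post, and a level flat steel bar from the post towards the robot, ending in an upturned lip. Origin on the counter, under the bar's middle line, under the nominal inner (post-side) face of the lip; x from lip to post, y across, z up. Post x 113 to 137 mm, 34 mm wide, 154 mm high, clamp block x 108 to 142; base plate x 60 to 190, 120 mm wide, 12 mm high.
- hook_nominal (a point): Nominal point on the bar's top at the inner face of the lip, 130 mm above the counter, axes as the hook. Bar 12 mm wide, 8 mm thick; lip 5 mm thick, 12 mm wide, standing 8 mm above the bar's top. Clamped by hand: bar, lip and pad together may really sit up to 10 mm higher or lower and up to 18 mm nearer or farther along x than this point: not measured, feel for it. It flexes down 0.3 mm per N.
- pad (a joint): Black spring pad (40 mm wide, 30 mm tall, top 12 mm above the bar's top) riding on the bar, facing the lip. 0 = out, its face 34 mm behind the lip's inner face; grows (m) as it is pushed towards the post, to 0.014 at the back stop. Spring about 2 N at 0, 6 N at 0.008, 9 N at 0.014. Three nested saddles measure 42 mm, so the hung stack keeps it in by 8 mm.
- rack: Fixed grey rack 114 x 130 mm, 36 mm tall, floor 6 mm thick, three slots along y, 36 mm apart in x. The trays start upright in them, one each in any order, fronts to the rack's -x. Origin: centre of its underside.
- large_tab (a point): Centre of the upright grip tab (20 mm wide in y, 8 thick in x, 18 up and 24 mm down from here) of the LARGE BLUE tray: back plate 104 mm wide, 5 thick, with a 17 mm deep, 3 mm thick rim at both sides and bottom, open at top and front. x runs front to back, z up; flat back face 4 mm behind (+x) this point, underside 106 mm below it, back plate's shoulders 28 mm below. 100 g. Grip across y.
- large_hole (a point): Middle of the upper edge of the large tray's hanging hole, on its back face (36 mm below and 4 mm behind the tab's centre; the same in all three trays). Hole 20 mm wide, 46 mm tall downwards, through the back plate. Above this edge is the saddle that rests on the bar: 30 mm wide, 12 mm tall, 14 mm from the back face to its front.
- medium_tab (a point): Tab centre of the MEDIUM YELLOW tray: same shape, hole, saddle and offsets as the large, but 90 mm wide, tab 28 mm wide, underside 99 mm below this point, 80 g. Nested, its back lies on the saddle front of the large tray (14 mm apart), tabs level, its edges inside the rim with 4 mm to spare.
- small_tab (a point): Tab centre of the SMALL WHITE tray: same shape, hole, saddle and offsets, but 76 mm wide, tab 36 mm wide, underside 92 mm below this point, 65 g. Nested in front of the medium tray in the same way, 14 mm apart, tabs level; the front of its saddle then bears on the inner face of the lip.
- bell: Bystander: counter bell, steel dome on black base, 72 mm across, 49 mm tall. Origin: centre of its underside, z up.
- pencup: Bystander: blue open pen cup, 68 mm across, 85 mm tall. Origin: centre of its underside, z up.
- plate: Bystander: flat red plastic ticket plate 70 x 50 x 6 mm lying on the counter. Origin: centre of its underside, z up.
- spray: Bystander: red spray bottle with white head, 60 mm across, 157 mm tall. Origin: centre of its underside, z up.
- detergent: Bystander: white detergent bottle, 72 mm across, 200 mm tall. Origin: centre of its underside, z up.
- tape: Bystander: black tape dispenser 120 x 50 mm, 77 mm tall. Origin: centre of its underside, z up.
- softener: Bystander: green jar with white cap, 64 mm across, 170 mm tall. Origin: centre of its underside, z up.
Not all that is in view belongs to the job. Of the things that look like the part that bears large_tab, the middle-sized one is meant. There is more than one size of the part that bears medium_tab; the job needs the middle-sized.

How it is judged:
By the outcome, as a careful person would: the job done as asked, in the order asked, and still so for the second after the job is handed in, with the robot touching nothing.
It also fails if it takes over 72 s, if anything falls off the work surface, if the arm or the gripper's body presses on something with over 40 N, if the wrist force passes 120 N, or if a joint passes its speed limit or range.

ROBOT

A 6-joint arm with a two-finger parallel gripper is mounted at the origin on the work surface. World frame = base frame: x ahead of the robot, y to its left, z up, the work surface at z = 0. Lengths are in m, angles in rad, forces in N, time in s.
With the tool pointing down it reaches from about 0.35 to 0.85 m from the base axis. Payload 8.1 kg.
Tool frame: the origin (TCP) lies at the centre of the arm's flange, where the gripper is bolted on; the fingertips stand 186 mm ahead of it and the grasp point (between the pads) lies 167 mm ahead of it; z points along the fingers, y is the direction in which the jaws open and shut (so a half turn about z gives the same grasp; the last joint's range is limited). The gripper opens to 93 mm and grips with 3 to 60 N. Pads are 15 mm wide; open, the fingers measure 128 mm over their backs; the gripper's body (75 mm by 188 mm) begins 65 mm behind the grasp point.
Start: joints at [-1.27, 0.13, 1.488, -0, 1.523, -0.085], TCP at [0.226, -0.556, 0.405] pointing down, gripper open.
Joint ranges: [-2.96, 2.96], [-0.89, 2.26], [0.02, 2.5], [-1.34, 4.48], [0, 2.73], [-2.66, 2.66]. Speed limits (rad/s): [2.39, 2.39, 2.79, 3.14, 3.14, 3.14].

INTERFACE

Orientations are given as a rotation vector (axis times angle).
In Python, from plant import robot, viewer, order gives the robot as it stands.
- The arm moves only by the tool apply_moves, never from a script. Its argument "deltas" is a list of rows, each a list of 3 entries, a list of its own where there are three numbers: the finger opening in mm, from 0 to 93, then the shift along the tool's x, y, z in mm, then the turn about the tool's z in rad. In form: [[grip, [dx, dy, dz], yaw], ...]. A call has 1 to 5 rows; each row shifts and turns the commanded pose from where the row before left it, along the tool's axes as they then stand; what a row does not reach is not made up. A row lasts 1/8 s, in which the tool goes at most 62.5 mm and 10.7 degrees, less where a joint would pass 70% of its speed; a pose out of reach is approached as far as the arm can. A call is refused whole if a number of a shift passes 62.5 or a number of a turn 0.188, either way. A call with a gripper value outside its range is refused whole. The fingers move at their own pace and stop on an object; "grip_force" is the grip in N (left out, the last holds). Time passes only in rows, so rows that do not move let the fingers close. It gives the time, the measured TCP pose, the force and the opening at its end, in the units of the state.
- robot.read_state(): the state, without advancing time (a new reading comes with each control period).
- viewer.read_camera(name): name is "scene" or "top" or "wrist"; returns the picture (384x512x3 uint8, blue, green, red); there is no depth.
- viewer.get_calibration(name): a dict with "fx", "fy", "cx", "cy" (pixels), "R" (3x3) and "t" (3): a world point X has camera coordinates R X + t. Camera axes: x right, y down, z forward; pixel columns grow to the right and rows downward; lengths in m; the calibration is good to about 2 mm. A picture is of the moment at which its call begins: read the wrist's pose just before it. get_calibration takes no time and is no camera call; for the wrist camera it gives the pose at the moment of the call.
- order.close_job(): hands the job in, once; it reports no verdict.
The state is a dict: "t": time; "q": joint angles; "dq": joint speeds; "joint_torque": joint torques, N m; "tool_pos": TCP position; "orientation": TCP orientation; "force": force on the tool from outside, world axes, zero at the start; "wrist_torque": the same for the moment, N m; "opening": finger opening in m.
Only numpy, scipy, OpenCV 4.12 (cv2) and the standard library are available. Lean on these libraries where they do the work, as an engineer would, in place of code of your own. Each camera call takes 0.05 s, during which the arm holds its last target. There are 200 camera calls.

## Working session

There is one attempt and no reset: what is moved stays moved. The work goes in short steps, Python scripts to look and compute and a tool call to move; the robot and the scene stay as the last step left them, time stands still between calls to the robot, and variables do not carry over. Pictures are saved under pics/ and viewed, about 8 in all and at most 12, crops included, and the job is handed in when it is done.

Besides the shell and the picture viewer there is one more tool, called as name(argument=value, ...), one argument or row to a line, values as JSON. apply_moves: Moves the arm, as the interface text tells. Its arguments: {"type":"object","properties":{"deltas":{"type":"array"},"grip_force":{"type":"number"}},"required":["deltas"]}

```bash
mkdir -p pics; ls; python3 - <<'E'
from plant import robot, viewer
import cv2
s=robot.read_state(); print({k:(s[k]) for k in ('t','tool_pos','orientation','force','opening')})
for n in ('scene','top'):
    cv2.imwrite(f'pics/{n}0.png',viewer.read_camera(n)); c=viewer.get_calibration(n); print(n,c)
E
```

```text
pics
{'t': 0.0, 'tool_pos': array([ 0.22572564, -0.55567072,  0.4037278 ]), 'orientation': array([-3.08159476e+00, -6.01930868e-01,  2.79325252e-04]), 'force': array([0.70031846, 0.31674973, 0.3945273 ]), 'opening': 0.09294883298254725}
scene {'fx': 416.629773962667, 'fy': 416.629773962667, 'cx': 260.4452027344056, 'cy': 190.92238351338628, 'R': array([[-0.55989839,  0.82833259, -0.01946567],
       [ 0.60536891,  0.39292303, -0.69219937],
       [-0.56572279, -0.39934522, -0.72144377]]), 't': array([ 0.32023022, -0.26467428,  1.5787586 ])}
top {'fx': 351.1303129255073, 'fy': 351.1303129255073, 'cx': 258.27845440536544, 'cy': 194.09332337893713, 'R': array([[-0.02679508, -0.99942405,  0.02082266],
       [-0.99117295,  0.02385679, -0.13041102],
       [ 0.12983915, -0.02413323, -0.99124133]]), 't': array([0.00340062, 0.57352225, 1.09763454])}
```

View pics/scene0.png

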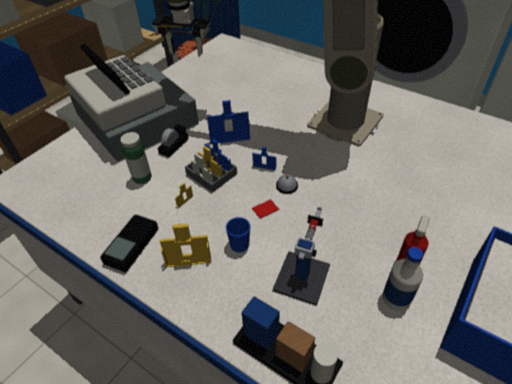

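View pics/top0.png

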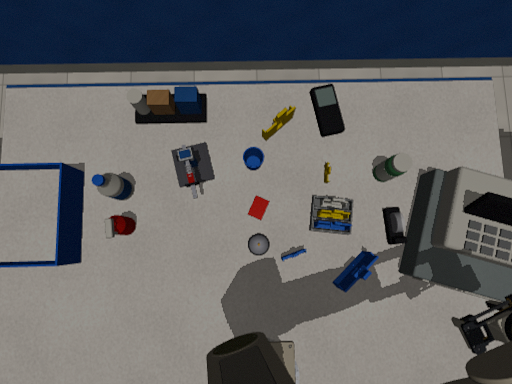

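```bash
python3 - <<'E'
import cv2, numpy as np
t=cv2.imread('pics/top0.png'); s=cv2.imread('pics/scene0.png')
def c(im,x,y,w,h): return cv2.resize(im[y:y+h,x:x+w],(400,300),interpolation=cv2.INTER_CUBIC)
cv2.imwrite('pics/c1.png',np.vstack([np.hstack([c(t,304,189,60,45),c(t,156,144,80,60)]),np.hstack([c(s,180,135,64,48),c(s,260,200,88,66)])]))
E
```

```text
(no output)
```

View pics/c1.png

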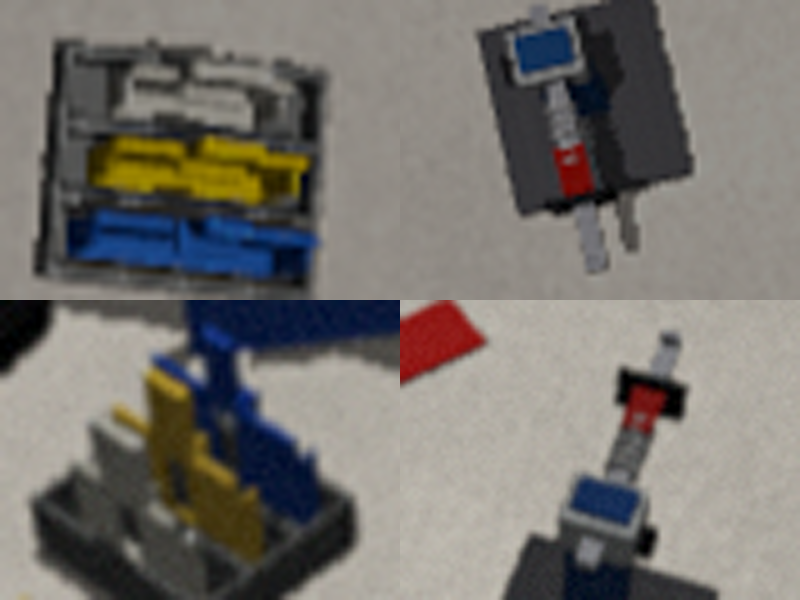

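```bash
cat > h.py <<'E'
from plant import robot, viewer
import numpy as np, cv2
from scipy.spatial.transform import Rotation as Ro
def ray(cal,u,v,z):
    d=cal['R'].T@np.array([(u-cal['cx'])/cal['fx'],(v-cal['cy'])/cal['fy'],1]); o=-cal['R'].T@cal['t']
    return o+d*(z-o[2])/d[2]
def proj(cal,X):
    c=cal['R']@np.asarray(X,float)+cal['t']; return np.array([cal['fx']*c[0]/c[2]+cal['cx'],cal['fy']*c[1]/c[2]+cal['cy']])
def st():
    s=robot.read_state(); R=Ro.from_rotvec(s['orientation']).as_matrix()
    return s,R,np.arctan2(R[1,0],R[0,0])
def plan(gp,psi):
    """deltas (tool mm, rad) to bring grasp point to gp with heading psi: turn first, then shift"""
    s,R,p=st(); g=s['tool_pos']+R[:,2]*.167
    yaw=-((psi-p+np.pi)%(2*np.pi)-np.pi)
    R2=R@Ro.from_rotvec([0,0,yaw]).as_matrix()
    print('t',round(s['t'],2),'gp',g.round(4),'psi',round(p,3),'F',s['force'].round(1),'op',round(s['opening'],4))
    print(' yaw',round(yaw,3),'shift old axes',(R.T@(gp-g)*1e3).round(1),'new axes',(R2.T@(gp-g)*1e3).round(1))
E
python3 - <<'E'
from h import *
c=viewer.get_calibration('top')
P=lambda u,v,z:print((u,v),ray(c,u,v,z).round(3))
P(332,214,.036)
# rack corners in crop coordinates /6.667
for u,v in [(58,40),(325,75),(310,285),(38,275)]: P(304+u/6.667,189+v/6.667,.036)
print('bar')
for u,v,z in [(585,205,.13),(596,265,.138),(545,48,.154),(575,192,.142),(572,160,.14)]: P(156+(u-400)/5,144+v/5,z)
w=viewer.get_calibration('wrist'); s,R,p=st(); print(w['fx'],'cam in tool',(R.T@(-w['R'].T@w['t']-s['tool_pos'])).round(3),'rot',(w['R']@R).round(2).tolist())
plan(np.array([.38,-.22,.25]),-.1)
E
```

```text
(332, 214) [ 0.503 -0.247  0.036]
(312.6995650217489, 194.99970001499926) [ 0.566 -0.188  0.036]
(352.7475626218689, 200.2494375281236) [ 0.546 -0.318  0.036]
(350.4976751162442, 231.74786260686966) [ 0.445 -0.304  0.036]
(309.6997150142493, 230.24793760311985) [ 0.453 -0.173  0.036]
bar
(193.0, 185.0) [0.593 0.184 0.13 ]
(195.2, 197.0) [0.556 0.176 0.138]
(185.0, 153.6) [0.683 0.203 0.154]
(191.0, 182.4) [0.599 0.188 0.142]
(190.4, 176.0) [0.619 0.19  0.14 ]
335.87887151949985 cam in tool [0.069 0.    0.02 ] rot [[0.0, 1.0, -0.0], [-0.97, 0.0, -0.25], [-0.25, 0.0, 0.97]]
t 0.1 gp [ 0.2256 -0.5554  0.2368] psi 0.386 F [ 0.3 -0.4 -0.3] op 0.0933
 yaw 0.486 shift old axes [ 269.2 -252.7  -12.7] new axes [ 120.1 -349.2  -12.7]
```

apply_moves(
  deltas=[
    [93, [15, -40, -40], 0],
    [93, [23, -56, -15], 0],
    [93, [23, -56, 0], 0.17],
    [93, [12, -58, 0], 0.17],
    [93, [40, -40, 0], 0.166],
  ],
)

```text
t: 0.72
tool_pos: [0.2582, -0.2932, 0.4595]
orientation: [3.136, -0.176, 0.0]
force: [2.0, -1.7, -0.5]
opening: 0.0933
```

```bash
python3 - <<'E'
from h import *
plan(np.array([.48,-.25,.29]),-.12)
E
```

```text
t 0.72 gp [ 0.2583 -0.2933  0.2925] psi -0.112 F [ 2.  -1.7 -0.5] op 0.0933
 yaw 0.008 shift old axes [215.5 -67.8   2.5] new axes [215.  -69.6   2.5]
```

apply_moves(
  deltas=[
    [93, [55, -10, 0], 0.008],
    [93, [55, -15, 0], 0],
    [93, [55, -10, 0], 0],
    [93, [40, 0, 0], 0],
    [93, [0, 0, 0], 0],
  ],
)

```text
t: 1.35
tool_pos: [0.4688, -0.2826, 0.4578]
orientation: [-3.135, 0.173, 0.004]
force: [-1.1, -0.0, -0.2]
opening: 0.0929
```

```bash
python3 - <<'E'
from h import *
plan(np.array([.48,-.25,.29]),-.12)
import pickle
w=viewer.get_calibration('wrist'); im=viewer.read_camera('wrist'); pickle.dump((w,im),open('w1.pkl','wb'))
cv2.imwrite('pics/w1.png',im)
print(viewer.get_calibration('wrist')['t']-w['t'])
E
```

```text
t 1.35 gp [ 0.4684 -0.2822  0.2908] psi -0.11 F [-1.1 -0.  -0.2] op 0.0929
 yaw 0.01 shift old axes [  8.  -33.3   0.9] new axes [  7.7 -33.4   0.9]
[-0.00010912 -0.00105177  0.00013385]
```

View pics/w1.png

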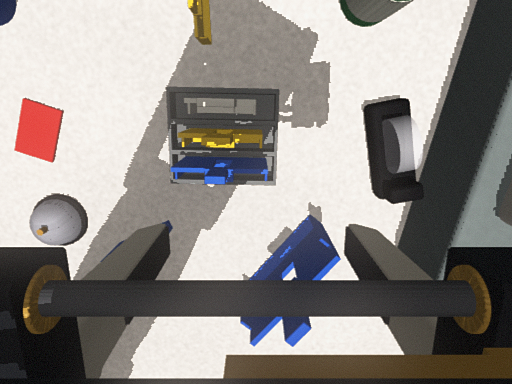

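```bash
python3 - <<'E'
from h import *
import pickle
w,im=pickle.load(open('w1.pkl','rb'))
cv2.imwrite('pics/c2.png',cv2.resize(im[80:195,155:295],(784,644))[:600])
o=-w['R'].T@w['t']; print('cam',o.round(3))
for z,(u,v) in [(.036,(168,88)),(.036,(278,90)),(.036,(276,185)),(.036,(170,183))]: print(ray(w,u,v,z).round(4))
plan(np.array([.48,-.25,.29]),-.12)
E
```

```text
cam [ 0.537 -0.291  0.437]
[ 0.5646 -0.1914  0.036 ]
[ 0.5487 -0.3161  0.036 ]
[ 0.4376 -0.3033  0.036 ]
[ 0.4543 -0.1741  0.036 ]
t 1.4 gp [ 0.4671 -0.2825  0.2914] psi -0.111 F [-1.2  0.3 -0. ] op 0.0929
 yaw 0.009 shift old axes [  9.2 -33.7   1.4] new axes [  8.9 -33.8   1.4]
```

View pics/c2.png

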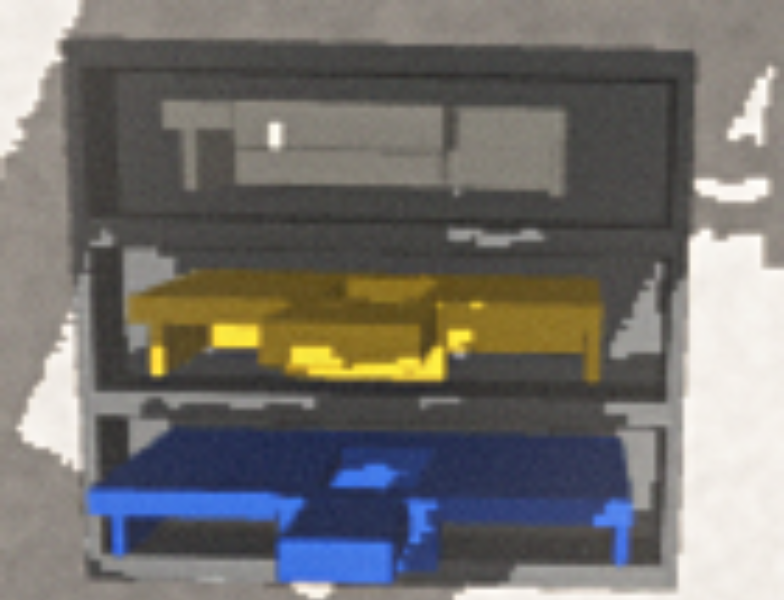

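```bash
python3 - <<'E'
from h import *
import pickle
w,im=pickle.load(open('w1.pkl','rb'))
f=lambda u,v,z:ray(w,155+u/5.6,80+v/5.6,z)
T={k:f(*a) for k,a in dict(L=(336,561,.13),M=(343,362,.123),S=(339,168,.116)).items()}
for k in T: print(k,T[k].round(4))
c=np.mean([f(65,42,.036),f(692,52,.036),f(675,588,.036),f(88,583,.036)],0);print('rack',c.round(4))
# lines: shoulders/back plate bottom rim edges blue left..right at z~.084
for a,b in [((90,490,.084),(632,500,.084)),((280,583,.13),(393,583,.13)),((165,102,.07),(565,108,.07)),((65,42,.036),(692,52,.036))]:
    d=f(*a)-f(*b); print('yaw',-np.arctan2(d[0],d[1]).round(3))
plan(np.append(T['L'][:2],.17),-.125)
E
```

```text
L [ 0.4718 -0.244   0.13  ]
M [ 0.5038 -0.2488  0.123 ]
S [ 0.535  -0.2517  0.116 ]
rack [ 0.5013 -0.246   0.036 ]
yaw -0.128
yaw -0.109
yaw -0.124
yaw -0.125
t 1.4 gp [ 0.4671 -0.2825  0.2914] psi -0.111 F [-1.2  0.3 -0. ] op 0.0929
 yaw 0.014 shift old axes [  0.6 -38.7 121.4] new axes [ 1.000e-01 -3.870e+01  1.214e+02]
```

apply_moves(
  deltas=[
    [60, [0, -20, 40], 0.014],
    [60, [0, -19, 40], 0],
    [60, [0, 0, 25], 0],
    [60, [0, 0, 0], 0],
    [60, [0, 0, 0], 0],
  ],
)

```text
t: 2.02
tool_pos: [0.4712, -0.2448, 0.3564]
orientation: [3.134, -0.2, 0.003]
force: [0.8, 0.5, 0.1]
opening: 0.0598
```

```bash
python3 - <<'E'
from h import *
import pickle
plan(np.array([.4718,-.244,.115]),-.125)
w=viewer.get_calibration('wrist'); im=viewer.read_camera('wrist'); pickle.dump((w,im),open('w2.pkl','wb'))
cv2.imwrite('pics/w2.png',im)
E
```

```text
t 2.02 gp [ 0.4715 -0.245   0.1894] psi -0.127 F [0.8 0.5 0.1] op 0.0598
 yaw -0.002 shift old axes [ 0.1 -1.1 74.4] new axes [ 0.1 -1.1 74.4]
```

View pics/w2.png

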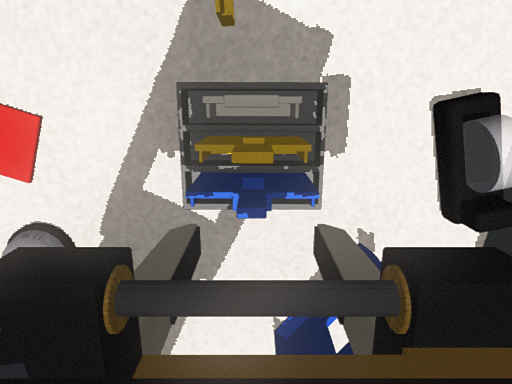

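```bash
python3 - <<'E'
from h import *
import pickle
w,im=pickle.load(open('w2.pkl','rb'))
for k,a in dict(L=(251.5,213,.13),M=(252.5,159,.123),S=(251,104,.116)).items(): print(k,ray(w,*a).round(4))
for y in (212,): 
  b=im[y].astype(int); m=np.where((b[:,0]>b[:,2]+60))[0]; print(m[(m>220)&(m<290)])
b=im[:,248].astype(int); m=np.where(b[:,0]>b[:,2]+60)[0]; print(m, [tuple(im[y,248]) for y in range(190,220,2)])
E
```

```text
L [ 0.4727 -0.2429  0.13  ]
M [ 0.5063 -0.2478  0.123 ]
S [ 0.5402 -0.2512  0.116 ]
[238 239 242 243 244 245 246 247 248 249 250 251 252 253 254 255 256 257
 258 259 260 261 262 263 264]
[178 179 180 181 182 183 184 185 186 187 188 208 209 210 211 212 213 214
 215 216 217] [(np.uint8(78), np.uint8(44), np.uint8(35)), (np.uint8(79), np.uint8(48), np.uint8(37)), (np.uint8(83), np.uint8(47), np.uint8(35)), (np.uint8(83), np.uint8(44), np.uint8(34)), (np.uint8(84), np.uint8(51), np.uint8(39)), (np.uint8(80), np.uint8(46), np.uint8(35)), (np.uint8(84), np.uint8(50), np.uint8(41)), (np.uint8(81), np.uint8(53), np.uint8(41)), (np.uint8(82), np.uint8(50), np.uint8(41)), (np.uint8(113), np.uint8(60), np.uint8(47)), (np.uint8(112), np.uint8(57), np.uint8(45)), (np.uint8(110), np.uint8(57), np.uint8(46)), (np.uint8(114), np.uint8(61), np.uint8(48)), (np.uint8(153), np.uint8(78), np.uint8(56)), (np.uint8(172), np.uint8(164), np.uint8(165))]
```

apply_moves(
  deltas=[
    [60, [0, -1.5, 30], 0],
    [60, [0, 0, 30], 0],
    [60, [0, 0, 14], 0],
    [60, [0, 0, 0], 0],
    [10, [0, 0, 0], 0],
  ],
  grip_force=35,
)

```text
t: 2.7
tool_pos: [0.4722, -0.2433, 0.2824]
orientation: [3.134, -0.199, 0.003]
force: [0.4, 0.2, 0.4]
opening: 0.0536
```

apply_moves(
  deltas=[
    [10, [0, 0, 0], 0],
    [10, [0, 0, 0], 0],
    [10, [0, 0, 0], 0],
    [10, [0, 0, 0], 0],
  ],
)

```text
t: 3.2
tool_pos: [0.4717, -0.2428, 0.2807]
orientation: [-3.135, 0.198, 0.0]
force: [-0.7, 0.7, -1.9]
opening: 0.0199
```

```bash
python3 - <<'E'
from h import *
plan(np.array([.4727,-.243,.115]),-.125)
E
```

```text
t 3.2 gp [ 0.4716 -0.2427  0.1137] psi -0.126 F [-0.7  0.7 -1.9] op 0.0199
 yaw -0.001 shift old axes [ 1.1  0.1 -1.3] new axes [ 1.1  0.1 -1.3]
```

apply_moves(
  deltas=[
    [10, [0, 0, -15], 0],
    [10, [0, 0, -30], 0],
    [10, [0, 0, -37], 0],
    [10, [0, 0, 0], 0],
  ],
)

```text
t: 3.7
tool_pos: [0.4727, -0.2435, 0.3675]
orientation: [3.132, -0.198, 0.01]
force: [1.1, -0.1, -1.1]
opening: 0.0191
```

```bash
python3 - <<'E'
from h import *
a=viewer.get_calibration('top'); b=viewer.get_calibration('scene')
def tri(pa,pb):
    PA,PB=[np.diag([1,1,1])@np.array([[c['fx'],0,c['cx']],[0,c['fy'],c['cy']],[0,0,1]])@np.c_[c['R'],c['t']] for c in (a,b)]
    X=cv2.triangulatePoints(PA,PB,np.array(pa,float).reshape(2,1),np.array(pb,float).reshape(2,1)).ravel(); X=X[:3]/X[3]
    print(X.round(4),proj(a,X)-pa,proj(b,X)-pb)
T=lambda u,v:(156+(u-400)/5,144+v/5); S=lambda u,v:(260+(u-400)/4.545,200+(v-300)/4.545)
tri(T(597,270),S(671,333))     # lip tip
tri(T(574,172),S(643,403))     # red centre
tri(T(546,48),S(606,502))      # blue clamp top centre
# base plate corners at z=.012 (top)
P=lambda u,v:ray(a,*T(u,v),.012)
for q in [(478,32),(655,0),(693,175),(525,215)]: print(P(*q).round(4))
im=viewer.read_camera('top'); cv2.imwrite('pics/top1.png',im)
plan(np.array([.47,-.24,.2]),-.125)
E
```

```text
[0.5524 0.1767 0.139 ] [-0.40392937  0.22280988] [-0.36574939 -0.00218259]
[0.6101 0.1897 0.1428] [-0.50790256  0.28303591] [-0.4800196  -0.00725568]
[0.6834 0.2067 0.1463] [-0.92142157  0.51747841] [-0.92080715 -0.02602219]
[0.731 0.274 0.012]
[0.7506 0.1559 0.012 ]
[0.6307 0.1317 0.012 ]
[0.6065 0.2425 0.012 ]
t 3.75 gp [ 0.4727 -0.2435  0.1981] psi -0.126 F [ 0.5  0.5 -1.2] op 0.0196
 yaw -0.001 shift old axes [-3.2 -3.2 -2. ] new axes [-3.2 -3.2 -2. ]
```

apply_moves(
  deltas=[
    [10, [0, -30, 0], 0],
    [10, [0, -50, 0], 0],
    [10, [0, -55, 0], -0.1],
    [10, [0, -55, 0], -0.1],
    [10, [0, -55, 0], -0.1],
  ],
)

```text
t: 4.38
tool_pos: [0.4855, 0.0027, 0.3613]
orientation: [-3.129, -0.277, 0.003]
force: [0.5, 0.2, -1.3]
opening: 0.0197
```

```bash
python3 - <<'E'
from h import *
plan(np.array([.504,.162,.198]),.22)
E
```

```text
t 4.38 gp [0.4852 0.0027 0.1943] psi 0.177 F [ 0.5  0.2 -1.3] op 0.0197
 yaw -0.043 shift old axes [  46.5 -153.5   -3.7] new axes [  53.1 -151.3   -3.7]
```

apply_moves(
  deltas=[
    [10, [10, -45, -4], -0.043],
    [10, [15, -50, 0], 0],
    [10, [20, -45, 0], 0],
    [10, [8, -10, 0], 0],
    [10, [0, 0, 0], 0],
  ],
)

```text
t: 5.0
tool_pos: [0.5075, 0.159, 0.3655]
orientation: [3.122, 0.342, -0.003]
force: [1.2, -0.0, -1.5]
opening: 0.0198
```

```bash
python3 - <<'E'
from h import *
import pickle
plan(np.array([.504,.162,.198]),.22)
w=viewer.get_calibration('wrist'); im=viewer.read_camera('wrist'); pickle.dump((w,im),open('w3.pkl','wb'))
cv2.imwrite('pics/w3.png',im)
E
```

```text
t 5.0 gp [0.5071 0.1588 0.1985] psi 0.218 F [ 1.2 -0.  -1.5] op 0.0198
 yaw -0.002 shift old axes [-2.4 -3.8  0.5] new axes [-2.4 -3.8  0.5]
```

View pics/w3.png

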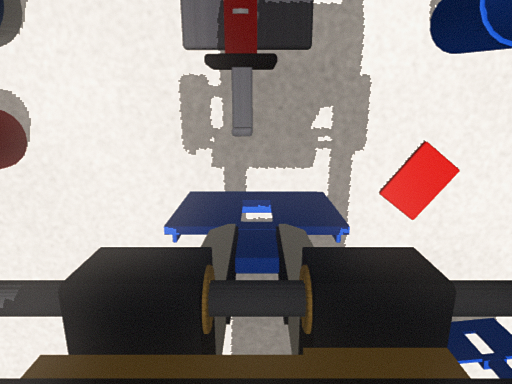

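```bash
python3 - <<'E'
from h import *
import pickle
w,im=pickle.load(open('w3.pkl','rb'))
cv2.imwrite('pics/c3.png',cv2.resize(im[40:145,190:300],(660,600),interpolation=cv2.INTER_NEAREST))
s,R,p=st(); g=s['tool_pos']+R[:,2]*.167; a=p
H=np.array([[np.cos(a),np.sin(a)],[-np.sin(a),np.cos(a)]])
f=lambda u,v,z:(H@(ray(w,u,v,z)-g)[:2]*1e3).round(1)
for n,q in dict(lipin=(242,127,.138),lipout=(242,135.5,.138),bar_mid=(242.5,90,.13),padtopfront=(241,68,.142),padL=(205,60,.142),padR=(277,60,.142),base_near=(247,49,.012),bL=(183,25,.012),bR=(312,25,.012)).items(): print(n,f(*q))
g=cv2.cvtColor(im,cv2.COLOR_BGR2GRAY)
print('col242',g[50:140,242].tolist()); print('row100',g[100,225:260].tolist(),'row120',g[120,225:260].tolist(),'row131',g[131,225:260].tolist())
E
```

```text
lipin [55.1  9.1]
lipout [50.   9.2]
bar_mid [76.9  9. ]
padtopfront [88.4  9.2]
padL [92.7 29.6]
padR [ 92.8 -11.2]
base_near [117.3   9.2]
bL [137.4  67.1]
bR [137.7 -49.9]
col242 [48, 45, 48, 29, 29, 28, 31, 33, 24, 22, 25, 29, 27, 29, 31, 24, 35, 87, 104, 104, 103, 104, 101, 104, 103, 102, 102, 102, 100, 106, 105, 105, 102, 104, 101, 106, 106, 105, 107, 101, 107, 106, 102, 105, 106, 107, 100, 106, 106, 106, 108, 105, 106, 107, 107, 109, 103, 107, 103, 110, 107, 108, 112, 108, 102, 112, 107, 106, 105, 107, 106, 107, 106, 111, 108, 105, 109, 79, 101, 110, 116, 112, 112, 108, 103, 103, 120, 135, 136, 132]
row100 [139, 137, 136, 143, 142, 137, 139, 96, 95, 104, 108, 108, 105, 104, 104, 103, 104, 108, 109, 102, 105, 104, 104, 100, 103, 100, 91, 115, 142, 144, 146, 143, 138, 138, 134] row120 [138, 139, 140, 143, 147, 147, 140, 111, 101, 108, 106, 112, 106, 103, 103, 105, 111, 106, 108, 108, 109, 105, 106, 106, 110, 103, 90, 101, 127, 139, 134, 132, 130, 126, 130] row131 [143, 144, 144, 137, 140, 139, 120, 105, 101, 110, 111, 116, 110, 108, 112, 108, 112, 112, 111, 113, 112, 112, 114, 110, 111, 100, 88, 98, 127, 134, 135, 138, 137, 139, 140]
```

View pics/c3.png

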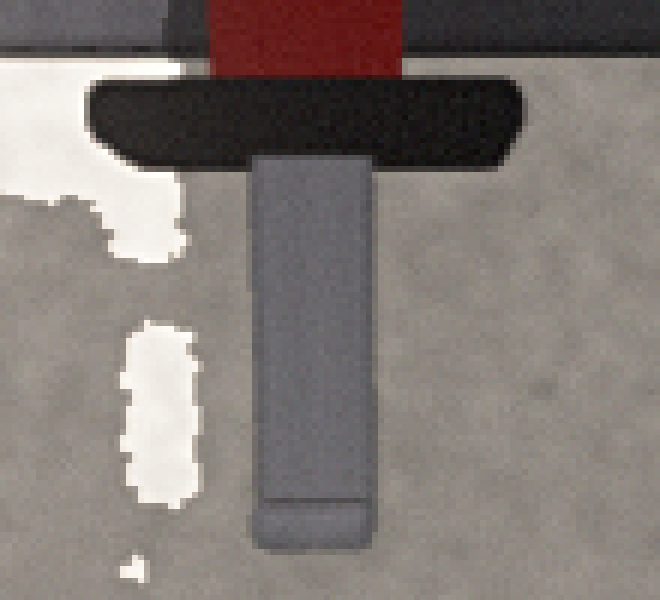

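apply_moves(
  deltas=[
    [10, [0, -9, 8], 0.002],
    [10, [15, 0, 0], 0],
    [10, [20, 0, 0], 0],
    [10, [20, 0, 0], 0],
    [10, [10, 0, 0], 0],
  ],
)

```text
t: 5.68
tool_pos: [0.5697, 0.1807, 0.3581]
orientation: [3.124, 0.334, -0.001]
force: [-0.4, -0.0, -1.6]
opening: 0.0194
```

apply_moves(
  deltas=[
    [10, [10, 0, 0], 0],
    [10, [3, 0, 0], 0],
    [10, [0, 0, 8], 0],
    [10, [0, 0, 4], 0],
    [10, [0, 0, 0], 0],
  ],
)

```text
t: 6.3
tool_pos: [0.5814, 0.1841, 0.3459]
orientation: [3.123, 0.336, -0.002]
force: [0.4, -0.6, -0.6]
opening: 0.02
```

```bash
python3 - <<'E'
from h import *
G=np.array([.5071,.1588,.1985]); u=np.array([np.cos(.218),np.sin(.218),0]); v=np.array([-u[1],u[0],0])
plan(G+u*.085+v*.0091-np.array([0,0,.031]),.218)
E
```

```text
t 6.3 gp [0.5812 0.1841 0.1789] psi 0.215 F [ 0.4 -0.6 -0.6] op 0.02
 yaw -0.003 shift old axes [ 7.2 -0.5 11.4] new axes [ 7.2 -0.4 11.4]
```

apply_moves(
  deltas=[
    [10, [0, 0, 4], 0],
    [10, [0, 0, 0], 0],
  ],
)

```text
t: 6.55
tool_pos: [0.582, 0.1842, 0.3431]
orientation: [-3.123, -0.336, -0.001]
force: [-0.7, 0.2, 1.2]
opening: 0.0198
```

apply_moves(
  deltas=[
    [10, [0, 0, 3], 0],
    [10, [0, 0, 0], 0],
  ],
)

```text
t: 6.8
tool_pos: [0.5821, 0.1843, 0.3411]
orientation: [-3.123, -0.336, -0.002]
force: [-4.1, -0.8, 8.6]
opening: 0.0198
```

apply_moves(
  deltas=[
    [10, [0, 0, 2], 0],
    [10, [0, 0, 0], 0],
  ],
)

```text
t: 7.05
tool_pos: [0.5821, 0.1842, 0.3399]
orientation: [-3.123, -0.336, -0.003]
force: [-6.3, -1.9, 13.0]
opening: 0.0199
```

apply_moves(
  deltas=[
    [10, [0, 0, -4], 0],
    [10, [0, 0, 0], 0],
  ],
)

```text
t: 7.3
tool_pos: [0.5821, 0.1842, 0.3425]
orientation: [-3.123, -0.336, -0.002]
force: [0.3, -0.5, 4.5]
opening: 0.0196
```

```bash
python3 - <<'E'
from h import *
import pickle
s,R,p=st(); print(s['tool_pos'],s['force'].round(1))
w=viewer.get_calibration('wrist'); im=viewer.read_camera('wrist'); pickle.dump((w,im),open('w4.pkl','wb'))
sc=viewer.read_camera('scene')
cv2.imwrite('pics/w4.png',np.hstack([im[0:300,110:410],cv2.resize(sc[190:300,250:360],(300,300),interpolation=cv2.INTER_CUBIC)]))
E
```

```text
[0.58211853 0.18424447 0.34252391] [ 0.3 -0.5  4.5]
```

View pics/w4.png

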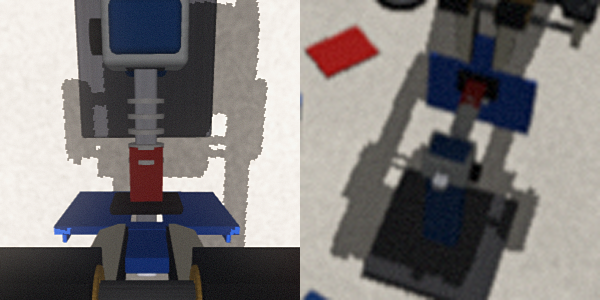

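apply_moves(
  deltas=[
    [10, [0, 0, -1.5], 0],
    [10, [4, 0, 0], 0],
    [10, [0, 0, 0], 0],
  ],
)

```text
t: 7.78
tool_pos: [0.5859, 0.185, 0.3428]
orientation: [3.123, 0.336, -0.001]
force: [-1.0, -0.2, 3.4]
opening: 0.0199
```

apply_moves(
  deltas=[
    [10, [2.5, 0, 0], 0],
    [10, [0, 0, 0], 0],
  ],
)

```text
t: 8.02
tool_pos: [0.5883, 0.1855, 0.343]
orientation: [3.123, 0.336, -0.001]
force: [-1.6, 0.0, 2.3]
opening: 0.0198
```

```bash
python3 - <<'E'
from h import *
G=np.array([.5071,.1588,.1985]); u=np.array([np.cos(.218),np.sin(.218),0]); v=np.array([-u[1],u[0],0])
plan(G+u*.085+v*.0091-np.array([0,0,.021]),.218)
E
```

```text
t 8.03 gp [0.5883 0.1855 0.176 ] psi 0.214 F [-1.6  0.   2.3] op 0.0198
 yaw -0.004 shift old axes [-0.  -0.6 -1.5] new axes [-0.  -0.6 -1.5]
```

apply_moves(
  deltas=[
    [10, [1.5, 0, -1], -0.004],
    [10, [0, 0, 0], 0],
  ],
)

```text
t: 8.28
tool_pos: [0.5898, 0.1859, 0.3439]
orientation: [3.123, 0.343, -0.0]
force: [-0.4, -0.3, -0.5]
opening: 0.0198
```

apply_moves(
  deltas=[
    [10, [2, 0, 0], 0],
    [10, [0, 0, 0], 0],
  ],
)

```text
t: 8.52
tool_pos: [0.5915, 0.1863, 0.3438]
orientation: [3.123, 0.342, -0.002]
force: [-2.6, -0.5, -1.0]
opening: 0.0193
```

```bash
python3 - <<'E'
from h import *
G=np.array([.5071,.1588,.1985]); u=np.array([np.cos(.218),np.sin(.218),0]); v=np.array([-u[1],u[0],0])
plan(G+u*.085+v*.0091-np.array([0,0,.021]),.218)
E
```

```text
t 8.53 gp [0.5913 0.1862 0.1768] psi 0.218 F [-2.6 -0.5 -1. ] op 0.0193
 yaw 0.0 shift old axes [-3.2 -0.5 -0.7] new axes [-3.2 -0.5 -0.7]
```

apply_moves(
  deltas=[
    [10, [-1, 0, 1], 0],
    [10, [0, 0, 0], 0],
    [50, [0, 0, 0], 0],
    [50, [0, 0, 0], 0],
    [50, [0, 0, 0], 0],
  ],
)

```text
t: 9.15
tool_pos: [0.5908, 0.1861, 0.3434]
orientation: [-3.123, -0.343, -0.001]
force: [0.6, -0.1, 0.2]
opening: 0.0454
```

apply_moves(
  deltas=[
    [50, [0, 0, -10], 0],
    [50, [0, 0, -25], 0],
    [50, [0, 0, -50], 0],
    [60, [-20, 20, -15], 0],
    [60, [-20, 40, 0], 0.05],
  ],
)

```text
t: 9.78
tool_pos: [0.5646, 0.1192, 0.4467]
orientation: [-3.13, -0.267, -0.008]
force: [0.8, -0.6, 0.0]
opening: 0.0597
```

```bash
python3 - <<'E'
from h import *
plan(np.array([.506,-.248,.24]),-.125)
cv2.imwrite('pics/s5.png',viewer.read_camera('scene')[190:300,250:360])
E
```

```text
t 9.78 gp [0.5655 0.1194 0.2797] psi 0.17 F [ 0.8 -0.6  0. ] op 0.0597
 yaw 0.295 shift old axes [-121.   352.    39.1] new axes [-13.4 372.   39.1]
```

apply_moves(
  deltas=[
    [60, [-15, 58, 10], 0.15],
    [60, [-5, 58, 10], 0.145],
    [60, [0, 60, 10], 0],
    [60, [0, 60, 0], 0],
    [60, [0, 60, 0], 0],
  ],
)

```text
t: 10.45
tool_pos: [0.5325, -0.1793, 0.414]
orientation: [3.135, -0.198, 0.001]
force: [0.9, -0.3, -0.7]
opening: 0.0602
```

```bash
python3 - <<'E'
from h import *
plan(np.array([.506,-.248,.24]),-.125)
E
```

```text
t 10.45 gp [ 0.5326 -0.1793  0.247 ] psi -0.126 F [ 0.9 -0.3 -0.7] op 0.0602
 yaw -0.001 shift old axes [-17.8  71.5   7. ] new axes [-17.9  71.5   7. ]
```

apply_moves(
  deltas=[
    [60, [-9, 35, 25], 0],
    [60, [-9, 36, 30], 0],
    [60, [0, 0, 0], 0],
    [60, [0, 0, 0], 0],
  ],
)

```text
t: 10.95
tool_pos: [0.5065, -0.2455, 0.3592]
orientation: [-3.135, 0.199, -0.002]
force: [0.1, 0.2, 0.3]
opening: 0.0603
```

```bash
python3 - <<'E'
from h import *
import pickle
plan(np.array([.506,-.248,.108]),-.125)
w=viewer.get_calibration('wrist'); im=viewer.read_camera('wrist'); pickle.dump((w,im),open('w6.pkl','wb'))
hsv=cv2.cvtColor(im,cv2.COLOR_BGR2HSV); m=cv2.inRange(hsv,(15,120,40),(35,255,255)); m[:130]=0; m[235:]=0
n,l,s,c=cv2.connectedComponentsWithStats(m); i=1+np.argmax(s[1:,4]); print(s[1:][s[1:,4]>20])
for v in range(s[i,1],s[i,1]+s[i,3]): r=np.where(l[v]==i)[0]; print(v,r.min(),r.max(),im[v,(r.min()+r.max())//2])
E
```

```text
t 10.95 gp [ 0.5067 -0.2455  0.1922] psi -0.127 F [0.1 0.2 0.3] op 0.0603
 yaw -0.002 shift old axes [-0.4  2.6 84.2] new axes [-0.5  2.6 84.2]
[[ 202  171  113   42 3195]]
171 213 302 [ 31  83 108]
172 213 302 [ 20  75 101]
173 212 303 [ 26  81 100]
174 212 304 [ 19  92 113]
175 211 304 [ 27 110 136]
176 210 305 [ 30 112 142]
177 210 306 [ 36 115 145]
178 209 306 [ 33 113 140]
179 209 307 [ 26 109 135]
180 208 308 [ 23 106 131]
181 207 308 [ 24 108 133]
182 206 309 [ 26 106 135]
183 206 310 [ 27 110 139]
184 205 310 [ 30 109 140]
185 205 311 [ 26  93 118]
186 204 312 [21 78 98]
187 203 313 [23 77 96]
188 203 314 [26 81 99]
189 202 314 [ 29  88 111]
190 202 314 [20 76 94]
191 202 314 [ 27  79 101]
192 202 314 [ 30  81 101]
193 202 314 [ 24  77 100]
194 206 313 [ 27  83 102]
195 206 310 [ 29  87 104]
196 206 310 [ 27  81 102]
197 206 310 [ 27  79 101]
198 206 310 [ 25  78 100]
199 206 310 [ 31  82 104]
200 206 310 [30 81 97]
201 206 310 [ 27  83 100]
202 238 277 [ 31 115 141]
203 238 278 [ 28 112 140]
204 238 278 [ 28 108 135]
205 238 278 [ 30 113 139]
206 238 278 [ 39 117 142]
207 238 278 [ 32 113 140]
208 238 278 [ 35 111 137]
209 238 278 [ 33 112 143]
210 238 277 [ 37 117 143]
211 238 277 [ 31 109 138]
212 240 253 [ 52 101 123]
```

```bash
python3 - <<'E'
from h import *
import pickle
w,im=pickle.load(open('w6.pkl','rb')); X=ray(w,258,206.8,.123); print(X)
plan(np.append(X[:2],.108),-.125)
E
```

```text
[ 0.50845362 -0.2475589   0.123     ]
t 11.0 gp [ 0.5072 -0.2452  0.1927] psi -0.126 F [-0.4 -0.1  0.8] op 0.0599
 yaw -0.001 shift old axes [ 1.4  2.1 84.7] new axes [ 1.4  2.1 84.7]
```

apply_moves(
  deltas=[
    [60, [1.2, 2.1, 35], 0],
    [60, [0, 0, 35], 0],
    [60, [0, 0, 15.5], 0],
    [60, [0, 0, 0], 0],
    [10, [0, 0, 0], 0],
  ],
  grip_force=35,
)

```text
t: 11.62
tool_pos: [0.5079, -0.248, 0.2747]
orientation: [3.134, -0.198, 0.004]
force: [0.6, 1.3, 0.7]
opening: 0.0536
```

apply_moves(
  deltas=[
    [10, [0, 0, 0], 0],
    [10, [0, 0, 0], 0],
    [10, [0, 0, 0], 0],
    [10, [0, 0, 0], 0],
  ],
)

```text
t: 12.12
tool_pos: [0.5072, -0.248, 0.2732]
orientation: [3.135, -0.199, 0.001]
force: [-0.2, 1.7, 2.4]
opening: 0.0273
```

```bash
python3 - <<'E'
from h import *
plan(np.array([.5085,-.2476,.19]),-.125)
E
```

```text
t 12.12 gp [ 0.5074 -0.248   0.1062] psi -0.127 F [-0.2  1.7  2.4] op 0.0273
 yaw -0.002 shift old axes [  1.1  -0.5 -83.8] new axes [  1.1  -0.5 -83.8]
```

apply_moves(
  deltas=[
    [10, [0, 0, -20], 0],
    [10, [0, 0, -40], 0],
    [10, [-10, -30, -33], 0],
    [10, [-10, -55, 0], 0],
    [10, [-5, -58, 0], -0.1],
  ],
)

```text
t: 12.75
tool_pos: [0.5001, -0.102, 0.3679]
orientation: [3.141, -0.041, 0.004]
force: [1.0, 1.1, -1.1]
opening: 0.0274
```

apply_moves(
  deltas=[
    [10, [0, -58, 0], -0.12],
    [10, [0, -58, 0], -0.12],
    [10, [0, -40, 0], 0],
    [10, [0, 0, 0], 0],
  ],
)

```text
t: 13.25
tool_pos: [0.4875, 0.0543, 0.367]
orientation: [-3.123, -0.341, -0.002]
force: [-1.1, 0.1, -1.6]
opening: 0.028
```

```bash
cat >> h.py <<'E'
G=np.array([.5071,.1588,0]); U=np.array([np.cos(.218),np.sin(.218),0]); V=np.array([-U[1],U[0],0])
def hook(sh,z,y=.0086): plan(G+U*sh+V*y+np.array([0,0,z]),.218)
E
python3 -c "
from h import *
hook(.030,.197)"
```

```text
t 13.25 gp [0.4876 0.0544 0.2   ] psi 0.217 F [-1.1  0.1 -1.6] op 0.028
 yaw -0.001 shift old axes [  71.5 -106.4    3.1] new axes [  71.6 -106.4    3.1]
```

apply_moves(
  deltas=[
    [10, [20, -50, 2], 0],
    [10, [30, -46, 0], 0],
    [10, [20, -10, 0], 0],
    [10, [0, 0, 0], 0],
    [10, [0, 0, 0], 0],
  ],
)

```text
t: 13.88
tool_pos: [0.5339, 0.1692, 0.364]
orientation: [3.123, 0.333, -0.001]
force: [0.2, -1.1, -1.7]
opening: 0.0279
```

```bash
python3 - <<'E'
from h import *
import pickle
hook(.030,.197)
w=viewer.get_calibration('wrist'); im=viewer.read_camera('wrist'); pickle.dump((w,im),open('w7.pkl','wb'))
cv2.imwrite('pics/w7.png',im[:300])
E
```

```text
t 13.88 gp [0.5338 0.1691 0.197 ] psi 0.212 F [ 0.2 -1.1 -1.7] op 0.0279
 yaw -0.006 shift old axes [ 1.7 -4.3 -0. ] new axes [ 1.7 -4.3 -0. ]
```

View pics/w7.png

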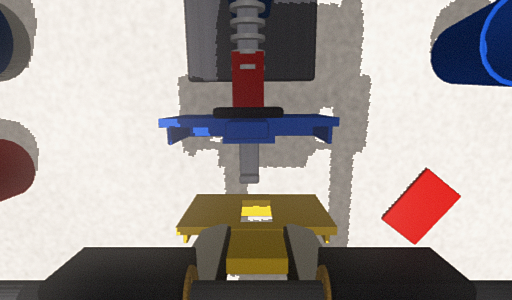

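```bash
python3 - <<'E'
from h import *
import pickle
w,im=pickle.load(open('w7.pkl','rb'))
g=cv2.cvtColor(im,cv2.COLOR_BGR2GRAY); print(g[140:190,249].tolist()); print(im[112:145,249].tolist())
for u,v,z in [(249,174,.147),(249,182,.147),(249,141,.193),(249,136,.193)]:
    X=ray(w,u,v,z)-G; print(v,(X@U*1e3).round(1),(X@V*1e3).round(1))
E
```

```text
[60, 56, 57, 81, 109, 107, 103, 104, 105, 107, 108, 105, 107, 108, 110, 107, 107, 109, 110, 110, 110, 108, 113, 109, 107, 112, 107, 112, 108, 113, 114, 110, 110, 98, 84, 83, 98, 114, 114, 114, 114, 109, 107, 150, 247, 240, 238, 239, 238, 239]
[[35, 30, 38], [30, 24, 30], [32, 28, 26], [27, 26, 28], [25, 20, 28], [33, 27, 29], [66, 37, 30], [83, 42, 32], [77, 42, 34], [74, 40, 25], [107, 55, 33], [109, 50, 30], [118, 58, 43], [112, 55, 32], [113, 52, 35], [115, 57, 36], [113, 54, 35], [116, 58, 39], [119, 60, 41], [114, 57, 38], [114, 53, 36], [110, 59, 39], [108, 51, 35], [114, 57, 39], [114, 64, 42], [109, 53, 39], [94, 49, 41], [118, 62, 43], [115, 57, 45], [111, 55, 37], [114, 55, 40], [109, 80, 71], [111, 108, 111]]
174 56.4 8.1
182 51.5 8.1
141 80.9 6.8
136 83.1 6.8
```

apply_moves(
  deltas=[
    [10, [0, -4.3, 0], -0.006],
    [10, [15, 0, 0], 0],
    [10, [15, 0, 0], 0],
    [10, [9, 0, 0], 0],
    [10, [0, 0, 0], 0],
  ],
)

```text
t: 14.55
tool_pos: [0.5712, 0.1829, 0.3637]
orientation: [3.123, 0.344, -0.0]
force: [-0.7, -1.0, -0.9]
opening: 0.0279
```

```bash
python3 -c "
from h import *
hook(.069,.18)"
```

```text
t 14.55 gp [0.5712 0.1829 0.1967] psi 0.219 F [-0.7 -1.  -0.9] op 0.0279
 yaw 0.001 shift old axes [ 1.2  1.  16.7] new axes [ 1.2  1.  16.7]
```

apply_moves(
  deltas=[
    [10, [1.5, 0.7, 0], 0],
    [10, [0, 0, 0], 0],
    [10, [0, 0, 0], 0],
  ],
)

```text
t: 14.92
tool_pos: [0.5725, 0.1827, 0.3638]
orientation: [-3.123, -0.344, 0.0]
force: [-0.0, -0.5, -1.3]
opening: 0.0281
```

apply_moves(
  deltas=[
    [10, [2, 0, 0], 0],
    [10, [0, 0, 0], 0],
    [10, [0, 0, 0], 0],
  ],
)

```text
t: 15.3
tool_pos: [0.5747, 0.1831, 0.3637]
orientation: [3.123, 0.344, -0.0]
force: [-0.3, -0.8, -0.4]
opening: 0.0279
```

apply_moves(
  deltas=[
    [10, [0, 0, 8], 0],
    [10, [0, 0, 8], 0],
    [10, [0, 0, 0], 0],
    [10, [0, 0, 0], 0],
  ],
)

```text
t: 15.8
tool_pos: [0.5746, 0.1831, 0.3476]
orientation: [3.123, 0.344, -0.0]
force: [0.1, 0.6, -1.5]
opening: 0.0274
```

apply_moves(
  deltas=[
    [10, [0, 0, 2], 0],
    [10, [0, 0, 0], 0],
  ],
)

```text
t: 16.05
tool_pos: [0.5747, 0.1831, 0.3457]
orientation: [3.123, 0.344, 0.0]
force: [-0.2, 0.2, -0.8]
opening: 0.0277
```

apply_moves(
  deltas=[
    [10, [0, 0, 1.5], 0],
    [10, [0, 0, 0], 0],
  ],
)

```text
t: 16.3
tool_pos: [0.5746, 0.1831, 0.3441]
orientation: [3.123, 0.344, -0.0]
force: [-0.7, 0.2, -0.9]
opening: 0.0277
```

apply_moves(
  deltas=[
    [10, [0, 0, 1], 0],
    [10, [0, 0, 0], 0],
  ],
)

```text
t: 16.55
tool_pos: [0.5746, 0.1832, 0.3432]
orientation: [-3.123, -0.344, 0.0]
force: [0.3, -0.9, -1.4]
opening: 0.0278
```

apply_moves(
  deltas=[
    [10, [0, 0, 0.7], 0],
    [10, [0, 0, 0], 0],
  ],
)

```text
t: 16.8
tool_pos: [0.5747, 0.1831, 0.3427]
orientation: [-3.123, -0.344, -0.0]
force: [-0.5, 0.1, 0.1]
opening: 0.0275
```

apply_moves(
  deltas=[
    [10, [0, 0, 0.7], 0],
    [10, [0, 0, 0], 0],
  ],
)

```text
t: 17.05
tool_pos: [0.5747, 0.1832, 0.3421]
orientation: [-3.123, -0.344, -0.0]
force: [-0.4, -0.7, 2.1]
opening: 0.0278
```

apply_moves(
  deltas=[
    [10, [2, 0, -0.7], 0],
    [10, [0, 0, 0], 0],
  ],
)

```text
t: 17.3
tool_pos: [0.5766, 0.1836, 0.3424]
orientation: [3.123, 0.344, -0.001]
force: [-2.5, -0.1, 1.8]
opening: 0.0278
```

apply_moves(
  deltas=[
    [10, [2, 0, 0], 0],
    [10, [0, 0, 0], 0],
  ],
)

```text
t: 17.55
tool_pos: [0.5783, 0.184, 0.3422]
orientation: [3.123, 0.344, -0.002]
force: [-5.0, -1.5, 1.6]
opening: 0.0278
```

apply_moves(
  deltas=[
    [10, [-1.8, 0, 0], 0],
    [10, [0, 0, 0], 0],
    [60, [0, 0, 0], 0],
    [60, [0, 0, 0], 0],
    [60, [0, 0, 0], 0],
  ],
)

```text
t: 18.18
tool_pos: [0.5769, 0.1836, 0.3426]
orientation: [-3.123, -0.344, -0.0]
force: [-0.2, 0.5, -0.3]
opening: 0.0532
```

apply_moves(
  deltas=[
    [60, [0, 0, -10], 0],
    [60, [0, 0, -30], 0],
    [60, [0, 0, -50], 0],
    [60, [-10, 40, -10], 0.1],
    [60, [-10, 58, 0], 0.12],
  ],
)

```text
t: 18.8
tool_pos: [0.5729, 0.0837, 0.4455]
orientation: [-3.141, 0.002, -0.007]
force: [0.8, -0.6, 0.1]
opening: 0.0602
```

apply_moves(
  deltas=[
    [60, [0, 60, 0], 0.12],
    [60, [0, 60, 0], 0],
    [60, [0, 60, 0], 0],
    [60, [0, 60, 0], 0],
  ],
)

```text
t: 19.3
tool_pos: [0.5505, -0.1569, 0.4437]
orientation: [3.136, -0.189, 0.002]
force: [1.2, 0.3, 0.3]
opening: 0.0598
```

```bash
python3 - <<'E'
from h import *
plan(np.array([.54,-.2515,.19]),-.125)
s=viewer.read_camera('scene'); t=viewer.read_camera('top')
f=lambda a:cv2.resize(a,(400,400),interpolation=cv2.INTER_CUBIC)
cv2.imwrite('pics/s8.png',np.hstack([f(s[180:290,250:360]),f(t[140:220,150:230])]))
E
```

```text
t 19.3 gp [ 0.5508 -0.157   0.2767] psi -0.12 F [1.2 0.3 0.3] op 0.0598
 yaw 0.005 shift old axes [ 0.5 95.1 86.7] new axes [ 1.  95.1 86.7]
```

View pics/s8.png

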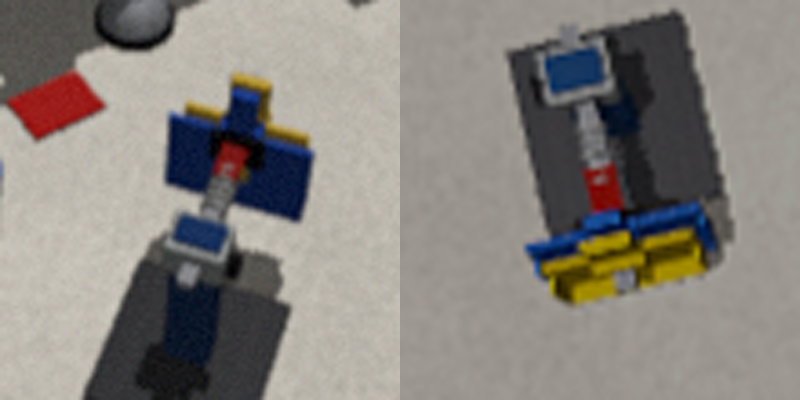

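apply_moves(
  deltas=[
    [70, [0, 45, 20], 0.005],
    [70, [0.5, 48, 35], 0],
    [70, [0, 2, 31], 0],
    [70, [0, 0, 0], 0],
    [70, [0, 0, 0], 0],
  ],
)

```text
t: 20.02
tool_pos: [0.5405, -0.2489, 0.3584]
orientation: [3.135, -0.196, 0.003]
force: [0.7, 1.4, 0.7]
opening: 0.0698
```

```bash
python3 - <<'E'
from h import *
import pickle
plan(np.array([.54,-.2515,.1]),-.125)
w=viewer.get_calibration('wrist'); im=viewer.read_camera('wrist'); pickle.dump((w,im),open('w9.pkl','wb'))
g=cv2.cvtColor(im,cv2.COLOR_BGR2GRAY)
print('c258',g[150:230,258].tolist())
for v in (190,195,200,204,208): print(v,g[v,210:310].tolist())
for q in ([.54,-.2515,.116],): print(proj(w,q))
E
```

```text
t 20.02 gp [ 0.5408 -0.249   0.1914] psi -0.125 F [0.7 1.4 0.7] op 0.0698
 yaw 0.0 shift old axes [-0.6  2.6 91.4] new axes [-0.6  2.6 91.4]
c258 [140, 145, 146, 146, 137, 137, 71, 50, 49, 51, 49, 56, 65, 72, 70, 68, 62, 68, 59, 75, 91, 111, 130, 126, 127, 128, 122, 123, 127, 123, 129, 123, 89, 87, 88, 102, 91, 88, 86, 86, 86, 91, 85, 89, 89, 88, 89, 120, 130, 129, 122, 122, 121, 122, 124, 121, 121, 77, 66, 70, 128, 71, 72, 131, 153, 145, 147, 149, 144, 150, 143, 72, 64, 62, 65, 63, 48, 46, 47, 48]
190 [75, 68, 75, 72, 92, 208, 237, 235, 137, 85, 89, 84, 90, 91, 96, 94, 93, 90, 94, 98, 89, 95, 89, 91, 94, 92, 84, 86, 89, 92, 93, 88, 90, 88, 84, 92, 87, 90, 90, 92, 91, 93, 89, 90, 91, 90, 90, 94, 86, 89, 89, 88, 85, 87, 88, 88, 90, 91, 90, 96, 93, 89, 85, 88, 89, 93, 87, 89, 89, 90, 86, 82, 89, 79, 81, 84, 79, 77, 124, 128, 123, 129, 125, 123, 127, 135, 131, 130, 153, 235, 240, 202, 133, 123, 120, 80, 63, 75, 69, 75]
195 [60, 57, 59, 52, 62, 155, 240, 248, 150, 71, 53, 56, 57, 57, 58, 60, 57, 56, 57, 53, 56, 55, 51, 50, 88, 87, 88, 87, 85, 87, 81, 90, 92, 86, 88, 86, 89, 88, 91, 85, 8
[... 1030 characters left out ...]
 122, 126, 119, 128, 120, 128, 127, 124, 125, 126, 123, 123, 118, 133, 141, 142, 136, 137, 139, 142, 141, 144, 136, 139, 137, 140, 137, 138, 141, 142, 137, 144, 145, 138, 141, 143, 142, 143, 146]
208 [144, 144, 141, 146, 141, 144, 144, 143, 146, 145, 143, 144, 148, 145, 147, 148, 146, 147, 145, 147, 149, 143, 88, 61, 60, 60, 62, 59, 59, 61, 60, 56, 59, 59, 59, 60, 56, 62, 63, 61, 61, 63, 60, 60, 58, 64, 62, 59, 66, 64, 134, 144, 150, 141, 149, 142, 143, 149, 146, 144, 143, 143, 146, 150, 146, 145, 148, 149, 148, 142, 143, 150, 144, 148, 146, 144, 147, 144, 144, 144, 147, 150, 143, 142, 146, 144, 145, 148, 146, 148, 148, 147, 148, 147, 150, 146, 148, 151, 149, 143]
[259.02330891 207.66548593]
```

```bash
python3 - <<'E'
from h import *
import pickle
w,im=pickle.load(open('w9.pkl','rb')); X=ray(w,258.5,202,.116); print(X)
plan(np.append(X[:2],.0995),-.125)
E
```

```text
[ 0.54409622 -0.25164015  0.116     ]
t 20.07 gp [ 0.5411 -0.2491  0.1919] psi -0.124 F [ 0.4 -0.5  1.1] op 0.0696
 yaw 0.001 shift old axes [ 3.   2.1 92.5] new axes [ 3.   2.1 92.5]
```

apply_moves(
  deltas=[
    [70, [2.5, 2.1, 35], 0],
    [70, [0, 0, 40], 0],
    [70, [0, 0, 17], 0],
    [70, [0, 0, 0], 0],
    [10, [0, 0, 0], 0],
  ],
  grip_force=35,
)

```text
t: 20.7
tool_pos: [0.543, -0.2521, 0.2669]
orientation: [3.134, -0.196, 0.005]
force: [-0.8, 0.0, -0.6]
opening: 0.0636
```

apply_moves(
  deltas=[
    [10, [0, 0, 0], 0],
    [10, [0, 0, 0], 0],
    [10, [0, 0, 0], 0],
    [10, [0, 0, 0], 0],
  ],
)

```text
t: 21.2
tool_pos: [0.5422, -0.2519, 0.2649]
orientation: [3.135, -0.197, 0.001]
force: [-0.2, -0.7, 2.2]
opening: 0.036
```

```bash
python3 -c "
from h import *
plan(np.array([.544,-.2516,.19]),-.125)"
```

```text
t 21.2 gp [ 0.5423 -0.2519  0.0979] psi -0.126 F [-0.2 -0.7  2.2] op 0.036
 yaw -0.001 shift old axes [  1.7  -0.5 -92. ] new axes [  1.7  -0.5 -92. ]
```

apply_moves(
  deltas=[
    [10, [0, 0, -20], 0],
    [10, [0, 0, -40], 0],
    [10, [-20, -30, -41], 0],
    [10, [-25, -55, 0], 0],
    [10, [-10, -58, 0], -0.1],
  ],
  grip_force=60,
)

```text
t: 21.82
tool_pos: [0.5047, -0.1021, 0.3678]
orientation: [3.141, -0.04, 0.004]
force: [0.4, -0.1, -1.3]
opening: 0.0357
```

apply_moves(
  deltas=[
    [10, [0, -58, 0], -0.12],
    [10, [0, -58, 0], -0.123],
    [10, [0, -40, 0], 0],
    [10, [0, 0, 0], 0],
  ],
)

```text
t: 22.32
tool_pos: [0.4923, 0.0541, 0.3669]
orientation: [-3.122, -0.347, -0.002]
force: [0.0, -1.2, -0.8]
opening: 0.0352
```

```bash
python3 -c "
from h import *
hook(.025,.188)"
```

```text
t 22.32 gp [0.4925 0.0542 0.1999] psi 0.221 F [ 0.  -1.2 -0.8] op 0.0352
 yaw 0.003 shift old axes [  62.3 -107.4   12. ] new axes [  61.9 -107.6   12. ]
```

apply_moves(
  deltas=[
    [10, [20, -50, 5], 0.003],
    [10, [25, -48, 5], 0],
    [10, [17, -13, 2], 0],
    [10, [0, 0, 0], 0],
    [10, [0, 0, 0], 0],
  ],
)

```text
t: 22.95
tool_pos: [0.5297, 0.1722, 0.3539]
orientation: [3.123, 0.335, -0.0]
force: [0.2, -0.4, -0.9]
opening: 0.0356
```

```bash
python3 - <<'E'
from h import *
import pickle
hook(.025,.188)
w=viewer.get_calibration('wrist'); im=viewer.read_camera('wrist'); pickle.dump((w,im),open('w10.pkl','wb'))
cv2.imwrite('pics/w10.png',im[:300])
b=im.astype(int); y=(b[...,2]>b[...,0]+40)&(b[...,1]>b[...,0]+30); y[:60]=0;y[:,:130]=0;y[:,380:]=0
r,c=np.where(y); print('yellow',r.min(),r.max(),c.min(),c.max())
for v in range(r.min(),r.max(),4): k=np.where(y[v])[0]; print(v,(k.min(),k.max()) if len(k) else None)
print(cv2.cvtColor(im,cv2.COLOR_BGR2GRAY)[120:200,250].tolist())
E
```

```text
t 22.95 gp [0.5297 0.1721 0.1869] psi 0.214 F [ 0.2 -0.4 -0.9] op 0.0356
 yaw -0.004 shift old axes [ 0.1 -0.5 -1.1] new axes [ 0.1 -0.5 -1.1]
yellow 129 377 130 379
129 (np.int64(284), np.int64(314))
133 (np.int64(187), np.int64(325))
137 (np.int64(178), np.int64(334))
141 (np.int64(173), np.int64(335))
145 (np.int64(173), np.int64(335))
149 (np.int64(181), np.int64(328))
153 (np.int64(181), np.int64(328))
157 (np.int64(181), np.int64(327))
161 (np.int64(181), np.int64(327))
165 None
169 None
173 None
177 None
181 None
185 None
189 None
193 None
197 None
201 None
205 None
209 None
213 None
217 None
221 None
225 None
229 None
233 None
237 None
241 None
245 None
249 None
253 None
257 None
261 None
265 None
269 None
273 (np.int64(343), np.int64(344))
277 (np.int64(168), np.int64(346))
281 (np.int64(167), np.int64(347))
285 (np.int64(166), np.int64(348))
289 (np.int64(165), np.int64(348))
293 (np.int64(164), np.int64(349))
297 (np.int64(164), np.int64(349))
301 (np.int64(164), np.int64(349))
305 (np.int64(164), np.int64(350))
309 (np.int64(164), np.int64(350))
313 (np.int64(164), np.int64(350))
317 (np.int64(164), np.int64(350))
321 (np.int64(164), np.int64(349))
325 (np.int64(165), np.int64(349))
329 (np.int64(165), np.int64(347))
333 (np.int64(167), np.int64(346))
337 None
341 None
345 None
349 (np.int64(343), np.int64(374))
353 (np.int64(354), np.int64(378))
357 (np.int64(130), np.int64(377))
361 (np.int64(130), np.int64(379))
365 (np.int64(137), np.int64(378))
369 (np.int64(131), np.int64(377))
373 (np.int64(131), np.int64(379))
[57, 50, 54, 58, 55, 51, 53, 56, 57, 57, 51, 54, 48, 50, 58, 57, 55, 52, 56, 72, 79, 81, 83, 81, 81, 74, 83, 88, 110, 117, 117, 114, 116, 117, 116, 115, 115, 108, 118, 116, 112, 115, 115, 116, 100, 103, 109, 108, 113, 108, 110, 86, 82, 82, 101, 109, 113, 109, 107, 103, 90, 122, 253, 245, 240, 240, 237, 238, 238, 239, 239, 237, 235, 237, 242, 250, 114, 92, 98, 116]
```

```bash
python3 - <<'E'
from h import *
import pickle
w,im=pickle.load(open('w10.pkl','rb')); g=cv2.cvtColor(im,cv2.COLOR_BGR2GRAY)
for u,v,z in [(254,143,.147),(173,143,.147),(335,143,.147)]: X=ray(w,u,v,z)-G; print((X@U*1e3).round(1),(X@V*1e3).round(1))
print(g[169,225:275].tolist())
hook(.052,.188)
E
```

```text
72.6 8.8
72.8 53.6
72.4 -36.0
[146, 145, 141, 144, 139, 147, 144, 145, 144, 142, 139, 140, 140, 137, 143, 133, 135, 134, 138, 138, 113, 96, 105, 110, 113, 108, 105, 109, 112, 107, 114, 111, 107, 108, 110, 108, 100, 107, 109, 94, 115, 239, 248, 241, 238, 241, 246, 250, 252, 191]
t 23.0 gp [0.5296 0.1721 0.1869] psi 0.213 F [-0.6  0.5  0.2] op 0.0355
 yaw -0.005 shift old axes [27.2 -0.7 -1.1] new axes [27.2 -0.5 -1.1]
```

apply_moves(
  deltas=[
    [10, [9, -0.5, -1], -0.005],
    [10, [10, 0, 0], 0],
    [10, [8, 0, 0], 0],
    [10, [4, 0, 0], 0],
    [10, [0, 0, 0], 0],
  ],
)

```text
t: 23.62
tool_pos: [0.56, 0.1807, 0.3543]
orientation: [3.123, 0.344, -0.001]
force: [-0.1, 0.4, -1.5]
opening: 0.0355
```

apply_moves(
  deltas=[
    [10, [2, 0, 0], 0],
    [10, [0, 0, 0], 0],
  ],
)

```text
t: 23.88
tool_pos: [0.5616, 0.1811, 0.3544]
orientation: [3.123, 0.344, -0.001]
force: [-0.2, 0.7, -0.8]
opening: 0.0355
```

apply_moves(
  deltas=[
    [10, [2, 0, 0], 0],
    [10, [0, 0, 0], 0],
  ],
)

```text
t: 24.12
tool_pos: [0.5633, 0.1815, 0.3542]
orientation: [3.123, 0.344, -0.002]
force: [-4.2, -0.2, -0.2]
opening: 0.0353
```

```bash
python3 -c "
from h import *
hook(.060,.188)"
```

```text
t 24.12 gp [0.5631 0.1814 0.1872] psi 0.22 F [-4.2 -0.2 -0.2] op 0.0353
 yaw 0.002 shift old axes [ 0.5  1.4 -0.8] new axes [ 0.5  1.4 -0.8]
```

apply_moves(
  deltas=[
    [10, [2, 0.7, 0], 0],
    [10, [0, 0, 0], 0],
  ],
)

```text
t: 24.38
tool_pos: [0.5654, 0.1815, 0.3542]
orientation: [-3.122, -0.344, 0.002]
force: [-5.6, 0.2, 0.5]
opening: 0.0357
```

apply_moves(
  deltas=[
    [10, [2, 0, 0], 0],
    [10, [0, 0, 0], 0],
  ],
)

```text
t: 24.62
tool_pos: [0.5672, 0.1819, 0.3541]
orientation: [-3.122, -0.345, 0.003]
force: [-5.9, 0.4, 0.5]
opening: 0.0355
```

apply_moves(
  deltas=[
    [10, [2, 0, 0], 0],
    [10, [0, 0, 0], 0],
  ],
)

```text
t: 24.88
tool_pos: [0.569, 0.1823, 0.354]
orientation: [-3.122, -0.345, 0.004]
force: [-7.2, 1.2, 0.7]
opening: 0.0354
```

```bash
python3 -c "
from h import *
hook(.0685,.188)"
```

```text
t 24.88 gp [0.5686 0.1823 0.187 ] psi 0.22 F [-7.2  1.2  0.7] op 0.0354
 yaw 0.002 shift old axes [ 3.4  1.1 -1. ] new axes [ 3.4  1.1 -1. ]
```

apply_moves(
  deltas=[
    [10, [2, 0.5, 0], 0],
    [10, [0, 0, 0], 0],
  ],
)

```text
t: 25.12
tool_pos: [0.5709, 0.1825, 0.3539]
orientation: [-3.122, -0.345, 0.005]
force: [-9.0, 1.7, 0.4]
opening: 0.0354
```

apply_moves(
  deltas=[
    [10, [2, 0.5, 0], 0],
    [10, [0, 0, 0], 0],
  ],
)

```text
t: 25.38
tool_pos: [0.5728, 0.1826, 0.3538]
orientation: [-3.121, -0.345, 0.006]
force: [-8.7, 2.1, 2.2]
opening: 0.0354
```

```bash
python3 - <<'E'
from h import *
import pickle
hook(.0685,.188)
w=viewer.get_calibration('wrist'); im=viewer.read_camera('wrist'); pickle.dump((w,im),open('w11.pkl','wb'))
cv2.imwrite('pics/w11.png',im[:300])
E
```

```text
t 25.38 gp [0.5721 0.1827 0.1868] psi 0.22 F [-8.7  2.1  2.2] op 0.0354
 yaw 0.002 shift old axes [-0.1  0.7 -1.2] new axes [-0.1  0.7 -1.2]
```

apply_moves(
  deltas=[
    [10, [0, 0, 3], 0],
    [10, [0, 0, 0], 0],
  ],
)

```text
t: 25.68
tool_pos: [0.5728, 0.1822, 0.3511]
orientation: [-3.122, -0.345, 0.005]
force: [-9.1, -0.1, 2.9]
opening: 0.0355
```

apply_moves(
  deltas=[
    [10, [0, 0, 2.5], 0],
    [10, [0, 0, 0], 0],
  ],
)

```text
t: 25.92
tool_pos: [0.5729, 0.182, 0.3487]
orientation: [3.123, 0.345, -0.005]
force: [-9.6, -0.9, 3.8]
opening: 0.0358
```

apply_moves(
  deltas=[
    [10, [0, 0, 1.5], 0],
    [10, [0, 0, 0], 0],
  ],
)

```text
t: 26.18
tool_pos: [0.5729, 0.182, 0.3474]
orientation: [3.123, 0.344, -0.005]
force: [-10.1, -1.0, 4.6]
opening: 0.035
```

apply_moves(
  deltas=[
    [10, [0, 0, 1.5], 0],
    [10, [0, 0, 0], 0],
  ],
)

```text
t: 26.42
tool_pos: [0.5729, 0.1819, 0.3459]
orientation: [3.122, 0.344, -0.005]
force: [-9.4, -1.4, 3.5]
opening: 0.0353
```

Below the lip top without a catch; continuing down to feel for the bar.

apply_moves(
  deltas=[
    [10, [0, 0, 1.5], 0],
    [10, [0, 0, 0], 0],
  ],
)

```text
t: 26.68
tool_pos: [0.5729, 0.1819, 0.3443]
orientation: [3.122, 0.344, -0.005]
force: [-9.6, -2.6, 3.6]
opening: 0.0352
```

apply_moves(
  deltas=[
    [10, [0, 0, 1.2], 0],
    [10, [0, 0, 0], 0],
  ],
)

```text
t: 26.92
tool_pos: [0.5729, 0.1819, 0.3432]
orientation: [3.122, 0.344, -0.005]
force: [-11.0, -2.0, 4.8]
opening: 0.0352
```

apply_moves(
  deltas=[
    [10, [0, 0, 1], 0],
    [10, [0, 0, 0], 0],
  ],
)

```text
t: 27.18
tool_pos: [0.573, 0.1819, 0.3423]
orientation: [3.122, 0.344, -0.005]
force: [-10.1, -2.8, 4.6]
opening: 0.0356
```

apply_moves(
  deltas=[
    [10, [0, 0, 1], 0],
    [10, [0, 0, 0], 0],
  ],
)

```text
t: 27.42
tool_pos: [0.5729, 0.1819, 0.3412]
orientation: [3.122, 0.344, -0.005]
force: [-10.0, -1.8, 3.8]
opening: 0.0354
```

apply_moves(
  deltas=[
    [10, [0, 0, 0.8], 0],
    [10, [0, 0, 0], 0],
  ],
)

```text
t: 27.68
tool_pos: [0.5729, 0.1819, 0.3405]
orientation: [3.122, 0.344, -0.005]
force: [-10.0, -1.4, 5.2]
opening: 0.0356
```

apply_moves(
  deltas=[
    [10, [0, 0, 0.8], 0],
    [10, [0, 0, 0], 0],
  ],
)

```text
t: 27.92
tool_pos: [0.5729, 0.1819, 0.3398]
orientation: [3.122, 0.344, -0.005]
force: [-11.2, -2.4, 5.4]
opening: 0.0354
```

apply_moves(
  deltas=[
    [10, [0, 0, 0.6], 0],
    [10, [0, 0, 0], 0],
  ],
)

```text
t: 28.18
tool_pos: [0.5729, 0.1819, 0.3394]
orientation: [3.122, 0.344, -0.005]
force: [-11.0, -2.6, 7.5]
opening: 0.0357
```

apply_moves(
  deltas=[
    [10, [-1.5, 0, -0.3], 0],
    [10, [0, 0, 0], 0],
  ],
)

```text
t: 28.42
tool_pos: [0.5721, 0.1817, 0.3402]
orientation: [-3.123, -0.344, 0.0]
force: [-6.4, -0.5, 4.7]
opening: 0.0354
```

apply_moves(
  deltas=[
    [10, [-1.2, 0, 0], 0],
    [10, [0, 0, 0], 0],
  ],
)

```text
t: 28.68
tool_pos: [0.5713, 0.1815, 0.3401]
orientation: [-3.122, -0.344, -0.002]
force: [-3.0, 0.2, 3.9]
opening: 0.0356
```

```bash
python3 -c "
from h import *
hook(.0665,.175)"
```

```text
t 28.68 gp [0.5716 0.1816 0.1731] psi 0.22 F [-3.   0.2  3.9] op 0.0356
 yaw 0.002 shift old axes [-1.4 -0.3 -1.9] new axes [-1.4 -0.3 -1.9]
```

apply_moves(
  deltas=[
    [10, [-0.8, 0, 0], 0],
    [10, [0, 0, 0], 0],
  ],
)

```text
t: 28.92
tool_pos: [0.5706, 0.1813, 0.3399]
orientation: [-3.122, -0.344, -0.002]
force: [-1.7, -0.1, 4.6]
opening: 0.0355
```

apply_moves(
  deltas=[
    [10, [-0.8, 0, 0], 0],
    [10, [0, 0, 0], 0],
  ],
)

```text
t: 29.18
tool_pos: [0.5698, 0.1811, 0.3399]
orientation: [-3.122, -0.344, -0.002]
force: [-1.9, 0.4, 4.5]
opening: 0.0358
```

apply_moves(
  deltas=[
    [10, [-0.8, 0, 0], 0],
    [10, [0, 0, 0], 0],
  ],
)

```text
t: 29.42
tool_pos: [0.5692, 0.181, 0.34]
orientation: [-3.122, -0.344, -0.003]
force: [0.3, 1.8, 4.2]
opening: 0.0357
```

apply_moves(
  deltas=[
    [10, [-0.8, 0, 0], 0],
    [10, [0, 0, 0], 0],
  ],
)

```text
t: 29.68
tool_pos: [0.5688, 0.1809, 0.3402]
orientation: [-3.122, -0.344, -0.005]
force: [4.7, 2.7, 3.8]
opening: 0.0355
```

```bash
python3 - <<'E'
from h import *
hook(.0665,.175)
im=viewer.read_camera('wrist'); sc=viewer.read_camera('scene'); t=viewer.read_camera('top')
import pickle; pickle.dump((viewer.get_calibration('wrist'),im,sc,t),open('w12.pkl','wb'))
cv2.imwrite('pics/w12.png',im[:300])
b=im.astype(int); y=(b[...,2]>b[...,0]+40)&(b[...,1]>b[...,0]+30); y[:60]=0;y[270:]=0;y[:,:130]=0;y[:,380:]=0
r,c=np.where(y); print('yellow',r.min(),r.max(),c.min(),c.max())
for a in (250,256,262): print(im[130:262:2,a].tolist())
E
```

```text
t 29.68 gp [0.5694 0.181  0.1732] psi 0.219 F [4.7 2.7 3.8] op 0.0355
 yaw 0.001 shift old axes [ 0.9 -0.4 -1.7] new axes [ 0.9 -0.4 -1.7]
yellow 186 269 173 343
[[18, 19, 94], [26, 24, 99], [22, 21, 94], [108, 108, 110], [107, 107, 108], [43, 42, 98], [24, 25, 96], [28, 28, 97], [26, 24, 93], [21, 20, 93], [23, 24, 90], [15, 9, 88], [17, 21, 92], [23, 21, 94], [26, 28, 95], [24, 28, 94], [15, 18, 91], [21, 21, 55], [26, 21, 25], [26, 25, 26], [27, 21, 27], [23, 24, 24], [17, 15, 21], [23, 18, 25], [91, 41, 26], [71, 34, 21], [80, 39, 30], [72, 35, 21], [74, 35, 24], [74, 36, 23], [75, 35, 25], [74, 34, 24], [71, 37, 26], [103, 45, 31], [109, 49, 31], [107, 48, 25], [103, 47, 27], [109, 47, 29], [104, 47, 30], [111, 52, 33], [107, 49, 30], [101, 43, 30], [23, 76, 97], [24, 74, 96], [21, 74, 93], [22, 71, 94], [17, 69, 88], [26, 76, 95], [20, 72, 92], [27, 105, 132], [29, 111, 139], [28, 106, 135], [28, 107, 133], [27, 106, 133], [26, 105, 134], [26, 106, 137], [24, 109, 134], [64, 88, 93], [81, 89, 90], [82, 88, 93], [74, 84, 90], [77, 86, 89], [80, 83, 88], [80, 81, 88], [105, 115, 
[... 1243 characters left out ...]
27, 23, 27], [29, 24, 30], [27, 24, 26], [24, 20, 26], [30, 30, 29], [22, 21, 21], [93, 43, 26], [74, 33, 26], [77, 38, 24], [71, 35, 19], [76, 38, 26], [69, 29, 18], [72, 36, 22], [74, 37, 27], [70, 32, 20], [104, 45, 26], [112, 53, 31], [106, 47, 21], [107, 48, 30], [108, 51, 29], [105, 47, 27], [103, 47, 24], [102, 44, 22], [98, 43, 24], [20, 76, 98], [24, 75, 95], [21, 73, 93], [27, 77, 97], [30, 78, 98], [25, 76, 96], [23, 73, 93], [29, 106, 133], [28, 109, 137], [27, 107, 137], [28, 110, 137], [28, 108, 136], [19, 102, 128], [29, 111, 137], [19, 103, 128], [67, 85, 93], [84, 89, 93], [72, 81, 86], [77, 85, 87], [78, 89, 88], [82, 88, 92], [74, 78, 84], [108, 114, 120], [116, 123, 127]]
```

apply_moves(
  deltas=[
    [10, [0.8, 0, 0], 0],
    [10, [0, 0, 0], 0],
    [70, [0, 0, 0], 0],
    [70, [0, 0, 0], 0],
    [70, [0, 0, 0], 0],
  ],
)

```text
t: 30.45
tool_pos: [0.5685, 0.1807, 0.3385]
orientation: [3.122, 0.344, -0.003]
force: [0.3, 0.6, 0.1]
opening: 0.0609
```

apply_moves(
  deltas=[
    [70, [0, 0, -8], 0],
    [70, [0, 0, -25], 0],
    [70, [-15, 0, -40], 0],
    [70, [-30, 0, -20], 0],
    [70, [0, 0, 0], 0],
  ],
)

```text
t: 31.08
tool_pos: [0.5244, 0.171, 0.4359]
orientation: [-3.122, -0.344, -0.008]
force: [0.2, 0.6, 0.0]
opening: 0.0697
```

```bash
python3 - <<'E'
from h import *
hook(.0665,.175)
im=viewer.read_camera('wrist'); sc=viewer.read_camera('scene'); t=viewer.read_camera('top')
f=lambda a,w,h:cv2.resize(a,(w,h),interpolation=cv2.INTER_CUBIC)
cv2.imwrite('pics/f.png',np.hstack([f(im[90:240,180:330],400,400),f(t[140:220,150:230],400,400)]))
out=np.hstack([f(im[60:260,156:356],400,400),f(sc[185:265,275:355],400,400)])
cv2.imwrite('pics/final.png',np.vstack([out,f(t[110:230,130:370],400,200).repeat(1,0) if 0 else np.hstack([f(t[90:290,130:400],270,200),f(sc[90:290,100:370],270,200),np.zeros((200,260,3),np.uint8)])]))
E
```

```text
t 31.07 gp [0.5252 0.1712 0.2689] psi 0.22 F [0.2 0.6 0. ] op 0.0697
 yaw 0.002 shift old axes [45.7 -0.3 94.1] new axes [45.7 -0.4 94.1]
```

View pics/final.png

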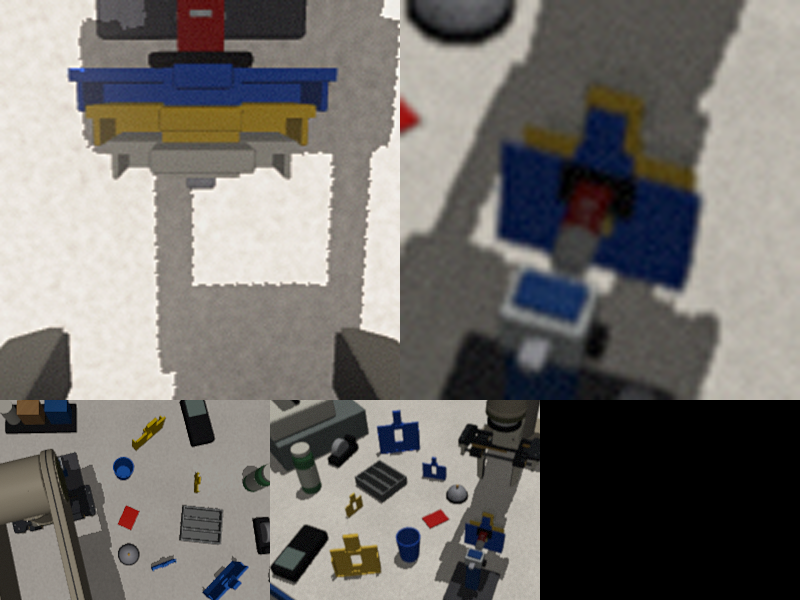

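```bash
python3 - <<'E'
from h import *
w=viewer.get_calibration('wrist')
for n,u,v,z in [('lip in',256,149,.147),('lip out',256,154,.147),('pad back top',256,86,.151),('pad front',256,92.5,.151),('blue tab',257.5,104,.193),('blue tab back',257.5,92.5,.193),('yel tab front',256,131.5,.193),('white tab front',257,146.5,.193)]:
    X=ray(w,u,v,z)-G; print(n,(X@U*1e3).round(1),(X@V*1e3).round(1))
from plant import order
s,_,_=st(); print(s['force'].round(1),order.close_job())
E
```

```text
lip in 54.3 8.1
lip out 50.3 8.1
pad back top 101.5 8.1
pad front 96.9 8.1
blue tab 88.6 7.1
blue tab back 95.6 7.1
yel tab front 71.5 8.0
white tab front 61.9 7.3
the job is handed in; nothing more can be done
[-0.4 -1.3 -0.2] None
```

I hung the three trays on the hook nested in the order asked: large blue, medium yellow, small white. I then handed the job in at about 31 s of the 72 s allowed, with the gripper clear.

- **Feeling for the bar:** It turned out about 9 mm higher than nominal. I set each tray on it with light contact. The largest force was about 14 N, when I first touched the bar. I brought that tray back up before going on.
- **Seating the last tray:** I pressed the stack back about 10 mm of the pad's 14 mm travel, with 9–11 N, so it stayed off the back stop. I then lowered the white tray behind the lip without it catching. When I drew it back, the force reversed, which means the lip was holding it.
- **Last checks:** The final picture shows the trays nested and the whole top of the lip visible in front of the white tray. The pad face measures about 42.6 mm behind the lip, against 42 mm for three saddles, so the pad is still held in. The rack is empty, and the other things in the final crops (the far left of the counter was not in them) look to be where they started.
- **Checks that disagreed:**
  - The tab spacing from the picture was about 17 mm and 10 mm instead of 14 mm each. My edge readings there were coarse, and I did not remeasure.
  - The apparent tab widths agreed to about 4%, so they only roughly confirm that the tabs are level.

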